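# Put the bench kit back on its own plates

## Robot

A 6-joint arm with a two-finger parallel gripper is mounted at the origin on the work surface. World frame = base frame: x ahead of the robot, y to its left, z up, the work surface at z = 0. Lengths are in mm, angles in rad, forces in N, time in s.
With the tool pointing down it reaches from about 325 to 925 mm from the base axis. Payload 3.1 kg.
Tool frame: the origin (TCP) lies between the finger pads; the fingertips stand 14 mm ahead of it and the grasp point (between the pads) lies 5 mm behind it; z points along the fingers, y is the direction in which the jaws open and shut (so a half turn about z gives the same grasp; the last joint's range is limited). The gripper opens to 85 mm and grips with 20 to 120 N. Pads are 22 mm wide; open, the fingers measure 114 mm over their backs; the gripper's body (76 mm by 85 mm) begins 54 mm behind the grasp point. The pads swing forward as they close: fully open they stand 13 mm farther back than shut.
Start: joints at [-1.272, 0.217, 1.613, -0, 1.311, -0.112], TCP at [249.611, -573.004, 245.3] pointing down, gripper open.
Joint ranges: [-2.75, 2.75], [-0.78, 2.1], [0.31, 2.55], [-1.13, 4.27], [0.13, 2.63], [-2.58, 2.58]. Speed limits (rad/s): [2.79, 2.79, 3.14, 3.14, 3.14, 3.14].

## Interface

Orientations are given as a rotation vector (axis times angle).
In Python, from workcell import robot gives the robot as it stands. The module is installed in compiled form; this text tells all that it offers.
- The arm moves only by the tool apply_moves, never from a script. Its argument "moves" is a list of rows, each an object of numbers: "tx", "ty", "tz": the shift along the tool's x, y, z in m; "wx", "wy", "wz": the turn, a rotation vector about the tool's x, y, z in rad. In form: [{"tx": .., "ty": .., "tz": .., "wx": .., "wy": .., "wz": ..}, ...]. A call has 1 to 8 rows; each row is the pose to reach, as a shift and turn from the pose measured when the call began, along the tool's axes at that moment; what a row does not reach only later rows make up. A row lasts 1/8 s, in which the tool goes at most 62.5 mm and 10.7 degrees, less where a joint would pass 70% of its speed; a pose out of reach is approached as far as the arm can. A call with a gripper value outside its range is refused whole. "grip" is the opening, from 0 (shut) to 1 (fully open), set as the call begins (left out, the last holds). The fingers move at their own pace and stop on an object; "squeeze" is the grip in N (left out, the last holds). Time passes only in rows, so rows that repeat a pose let the fingers close. It gives the time, the measured TCP pose, the force and the opening at its end, in the units of the state.
- robot.get_state(): the state, without advancing time (a new reading comes with each control period).
- robot.grab_frame(name): name is "scene" or "top" or "wrist"; returns a dict with "color" (420x560x3 uint8, red, green, blue), "z_map" (420x560 float32, mm along the optical axis (not along the pixel's ray), 0 where there is no reading), "fx", "fy", "cx", "cy" (pixels), "xyz" and "orientation" of the camera in the world. Camera axes: x right, y down, z forward; pixel columns grow to the right and rows downward; lengths in mm; the calibration is good to about 2 mm. The wrist camera is an equidistant fisheye: a pixel r from the principal point sees the ray r / f radians off the axis. A picture is of the moment at which its call begins.
- robot.close_job(): hands the job in, once; it reports no verdict.
Trained networks look in the newest picture that a camera, given by its name, has taken for a name from the list of things; names that differ only in an ending like _2 or _b are one class to them, and where a whole thing is asked for, a point or a joint stands for the part that bears it (a point fixed in the world has none). Each returns a list of dicts, best first, with "score" (0 to 1); they miss things now and then, are a little off and sometimes report something else, mostly with a low value. They report only what shows in the picture. A call takes as long as a camera call. They do not tell look-alikes from the thing itself.
- robot.outline_of(name, camera): "pixels" (420x560 bool, what is visible of it) and "extent" ([left, top, right, bottom] in pixels, round what is visible of it).
- robot.spot_point(name, camera): "position" ([column, row] in pixels: a listed point, or the origin of a listed thing).
The state is a dict: "time_s": time; "joint_positions": joint angles; "joint_velocities": joint speeds; "effort": joint torques, N m; "tcp_pos": TCP position; "tool_rot": TCP orientation; "wrist_force": force on the tool from outside, world axes, zero at the start; "ft_torque": the same for the moment, N m; "finger_gap": finger opening in mm.
Only numpy, scipy, OpenCV 4.12 (cv2) and the standard library are available. Lean on these libraries where they do the work, as an engineer would, in place of code of your own. Each camera call takes 0.05 s, during which the arm holds its last target.

## Task

Three pieces of bench kit each stand on another one's plywood plate. Swap them round so that each stands upright, released, in the middle of the plate with its own outline: the round tin on the round plate, the square box on the square plate, and the oblong tester on the oblong plate, lying lengthways along it. The six-sided cork mat is a free spot you may use on the way; leave the loose screwdriver, tape roll and glue bottle where they are.

Things in the scene. Friction and masses are not known exactly. Their poses are not given: they have to be found in the camera images.
- tin: round plain aluminium tin with a flat steel lid, 52 mm in diameter (lid 54 mm, from 26 mm up), 40 mm high, about 120 g. It starts on another thing's plate. Origin: centre of its underside; z up.
- castbox: square plain cast aluminium box, 48 x 48 mm, 36 mm high, four dark screws on its top, about 220 g. It starts on another thing's plate. Origin: centre of its underside; z up. x and y run square to its sides.
- tester: oblong black tester with a grey top panel and two round steel sockets, 90 mm long (its x) x 40 mm wide (its y) x 34 mm high, about 180 g. It starts on another thing's plate, at any angle. Origin: centre of its underside; z up.
- round_plate: fixed round plywood plate, 116 mm in diameter, 4 mm thick, flat: the tin's place. Origin: centre of its underside; z up. Its top is at z = 4 mm.
- square_plate: fixed square plywood plate, 105 x 105 mm, 4 mm thick, flat: the box's place. Origin: centre of its underside; z up. Its top is at z = 4 mm.
- oblong_plate: fixed oblong plywood plate, 140 mm (its x) x 74 mm (its y), 4 mm thick, flat: the tester's place, lengths parallel, either way round. Origin: centre of its underside; z up. Its top is at z = 4 mm.
- cork_mat: fixed six-sided brown cork mat, 134 mm across its corners and 116 mm across its sides, 4 mm thick, flat: the free spot, empty at the start. Origin: centre of its underside; z up. Its top is at z = 4 mm.
- screwdriver: loose screwdriver with a green handle, 190 mm long (its x, tip to +x), 26 mm high, lying on the bench: leave it. The origin lies under its middle.
- tape_roll: loose black roll of tape lying flat, 62 mm in diameter, 19 mm high: leave it. Origin: centre of its underside; z up.
- glue_bottle: loose white bottle with a red cap, 42 mm in diameter, 85 mm high, standing: leave it. Origin: centre of its underside; z up.
Not all that is in view belongs to the job. What is shaped like the castbox but pink, purple or red is not meant.

How it is judged (in metres and radians):
At the end, for the whole second after the job is handed in: The tin on the round plate, the square box on the square plate and the tester on the oblong plate: each upright (within 0.1 rad), resting on its plate, its centre within 15 mm of the plate's centre, at rest and let go; the tester's length within 0.3 rad of the plate's length, either way round (horizontal distance between tin and round_plate below 0.015 m and z of tin in the frame of round_plate between 0.001 and 0.008 m and angle between each of tin, castbox, tester's own z axis and vertical below 0.1 rad and linear speed of each of tin, castbox, tester below 0.02 m/s and contact force between each of tin, castbox, tester and the fingers below 0.05 N and horizontal distance between castbox and square_plate below 0.015 m and z of castbox in the frame of square_plate between 0.001 and 0.008 m and horizontal distance between tester and oblong_plate below 0.015 m and z of tester in the frame of oblong_plate between 0.001 and 0.008 m and angle between the x axis of tester and the x axis of oblong_plate, either way round below 0.3 rad); the robot touches nothing.
It fails at once if the screwdriver is moved by more than 30 mm (distance of screwdriver from where it was at the start of the episode above 0.03 m).
It fails at once if the tape roll is moved by more than 30 mm (distance of tape_roll from where it was at the start of the episode above 0.03 m).
It fails at once if the glue bottle is moved by more than 30 mm (distance of glue_bottle from where it was at the start of the episode above 0.03 m).
It also fails if it takes over 96 s, if anything falls off the work surface, if the arm or the gripper's body presses on something with over 40 N, if the wrist force passes 120 N, or if a joint passes its speed limit or range.

## Working session

There is one attempt and no reset: what is moved stays moved. The work goes in short steps, Python scripts to look and compute and a tool call to move; the robot and the scene stay as the last step left them, time stands still between calls to the robot, and variables do not carry over. Pictures are saved under pics/ and viewed, and the job is handed in when it is done.

Besides the shell and the picture viewer there is one more tool, called after "Emit:" as name(argument=value, ...) on one line, values as JSON. apply_moves: Moves the arm, as the interface text tells. Its arguments: {"type":"object","properties":{"moves":{"type":"array","items":{"type":"object","properties":{"tx":{"type":"number"},"ty":{"type":"number"},"tz":{"type":"number"},"wx":{"type":"number"},"wy":{"type":"number"},"wz":{"type":"number"}}}},"grip":{"type":"number"},"squeeze":{"type":"number"}},"required":["moves"]}

```bash
mkdir -p pics; cat > h.py <<'E'
import numpy as np, cv2
from scipy.spatial.transform import Rotation as R
from workcell import robot
def save(f,n): cv2.imwrite('pics/'+n,cv2.cvtColor(f['color'],cv2.COLOR_RGB2BGR))
def Rm(o):
    o=np.array(o,float)
    return R.from_rotvec(o) if o.shape==(3,) else (R.from_matrix(o) if o.shape==(3,3) else R.from_quat(o))
def pts(f,mask):
    v,u=np.nonzero(mask&(f['z_map']>0)); z=f['z_map'][v,u]
    p=np.c_[(u-f['cx'])/f['fx']*z,(v-f['cy'])/f['fy']*z,z]
    return Rm(f['orientation']).apply(p)+np.array(f['xyz'])
def pix2plane(f,u,v,z):
    d=Rm(f['orientation']).apply([(u-f['cx'])/f['fx'],(v-f['cy'])/f['fy'],1]); o=np.array(f['xyz'])
    return o+d*(z-o[2])/d[2]
E
python3 - <<'E'
from h import *
for n in('scene','top'):
    f=robot.grab_frame(n); save(f,n+'0.png'); print(n,f['fx'],f['cx'],f['cy'],f['xyz'],f['orientation'])
    for k in 'tin castbox tester round_plate square_plate oblong_plate cork_mat screwdriver tape_roll glue_bottle'.split():
        for o in robot.outline_of(k,n)[:3]:
            p=pts(f,o['pixels']); print(k,round(o['score'],2),o['extent'],p.mean(0).round(),np.percentile(p[:,2],95).round())
print(robot.get_state())
E
```

```text
scene 449.9401531560159 276.92584819024665 211.51192108928234 [1094.82703088  906.20570754  844.21104777] [-0.69224152 -2.57372046  1.20530054]
tin 0.85 [252.1, 174.8, 269.6, 194.0] [589. -87.  31.] 44.0
castbox 0.78 [315.1, 251.9, 337.3, 272.2] [598. 289.  27.] 37.0
castbox 0.67 [267.1, 219.4, 287.6, 239.8] [647. 127.  31.] 40.0
castbox 0.66 [295.8, 197.0, 312.4, 213.2] [525.  69.  26.] 36.0
tester 0.76 [366.3, 230.7, 403.8, 256.2] [433. 307.  27.] 39.0
round_plate 0.58 [254.3, 228.3, 299.9, 252.2] [658. 138.   2.] 5.0
round_plate 0.39 [266.5, 218.5, 287.1, 242.0] [649. 127.  29.] 40.0
square_plate 0.69 [358.7, 233.3, 394.8, 266.9] [457. 304.   2.] 5.0
square_plate 0.51 [255.2, 224.7, 300.0, 251.7] [660. 137.   2.] 5.0
oblong_plate 0.89 [233.8, 176.7, 282.1, 197.4] [ 593. -100.    2.] 5.0
cork_mat 0.94 [250.7, 139.6, 291.9, 160.2] [ 439. -280.    2.] 5.0
screwdriver 0.63 [296.2, 167.3, 330.2, 198.2] [426. -52.  16.] 25.0
tape_roll 0.83 [201.1, 211.8, 222.4, 230.3] [777. -14.  13.] 19.0
glue_bottle 0.65 [295.3, 266.5, 309.2, 297.5] [698. 339.  47.] 83.0
top 415.4219851376219 276.6540
[... 1247 characters left out ...]
.1, 'joint_positions': array([-1.27219471e+00,  2.16923041e-01,  1.61341571e+00,  2.95338501e-06,
        1.31129487e+00, -1.12221114e-01]), 'joint_velocities': array([ 1.68673957e-03,  8.18143059e-05,  5.08868774e-04, -3.62957425e-04,
        5.90674795e-04, -8.10811418e-04]), 'effort': array([-1.25762075e-03, -3.96905458e+01, -3.04258776e+01, -1.87922624e-04,
        7.18592401e-04,  4.22492676e-06]), 'tcp_pos': array([ 249.61260971, -572.99557654,  245.27772409]), 'tool_rot': array([-3.07550751e+00, -6.40780779e-01,  1.52309361e-06]), 'wrist_force': array([-0.45450181, -0.29230371, -0.61117906]), 'ft_torque': array([-0.00678752, -0.02279062, -0.04393819]), 'finger_gap': 85.40842656737559}
```

View pics/top0.png

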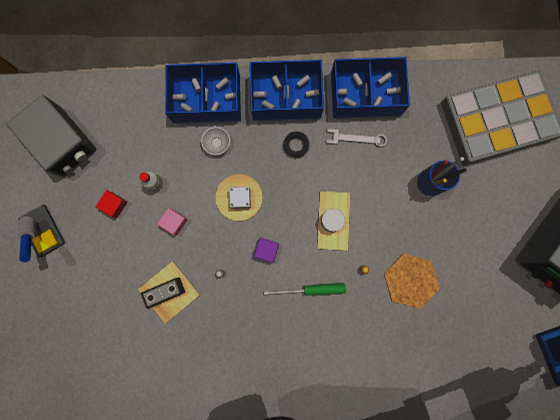

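View pics/scene0.png

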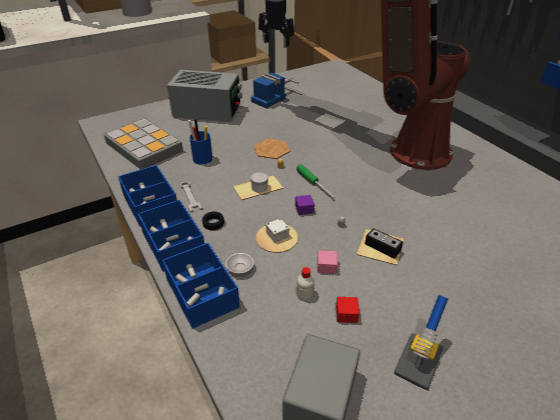

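```bash
python3 - <<'E'
import cv2,numpy as np
a=cv2.imread('pics/top0.png'); 
c=[a[y:y+75,x:x+100] for x,y in((200,165),(120,185),(215,225),(120,255),(290,180),(75,170))]
c=[cv2.resize(i,(260,195),interpolation=2) for i in c]
cv2.imwrite('pics/crops0.png',np.vstack([np.hstack(c[:3]),np.hstack(c[3:])]))
E
```

```text
(no output)
```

View pics/crops0.png

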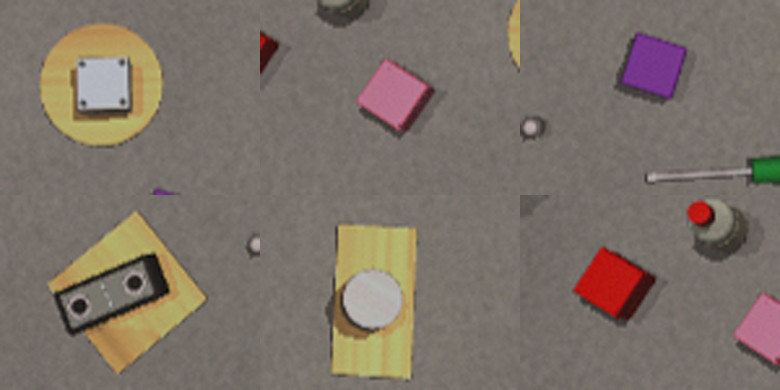

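Look-alikes for the castbox in the top view are pink (172,222), purple (266,250) and red (110,204). The real one is grey with four screws, at (239,198) on the round plate; the crop confirms this. The tester is at (163,292) on the square plate, the tin at (333,220) on the oblong plate, and the mat at (411,281) is empty. Next I'll take precise fits.

```bash
cat > fit.py <<'E'
from h import *
def best(name,cam,f):
    r=robot.outline_of(name,cam); return r
def proj(f,cnt,z): return np.array([pix2plane(f,u,v,z)[:2] for u,v in cnt])
def rect(f,mask,z):
    m=mask.astype(np.uint8); c=max(cv2.findContours(m,0,cv2.CHAIN_APPROX_NONE)[0],key=cv2.contourArea).reshape(-1,2)
    P=proj(f,c,z).astype(np.float32); (c0,s,a)=cv2.minAreaRect(P); e=cv2.minEnclosingCircle(P)
    return np.round(c0,1),np.round(s,1),round(a,1),np.round(e[0],1),round(e[1],1)
E
python3 - <<'E'
from fit import *
for cam in('top','scene'):
    f=robot.grab_frame(cam)
    for k,z in (('tin',44),('castbox',40),('tester',38),('round_plate',4),('square_plate',4),('oblong_plate',4),('cork_mat',4),('screwdriver',13),('tape_roll',19)):
        for o in robot.outline_of(k,cam)[:4]:
            m=o['pixels']
            if z>30 and cam=='top': # top face only
                m=m&(f['z_map']>0); 
            print(cam,k,round(o['score'],2),*rect(f,m,z))
    # plain bench height check
    p=pts(f,np.ones((420,560),bool)); q=p[(abs(p[:,0]-500)<150)&(abs(p[:,1])<350)]
    A=np.c_[q[:,:2],np.ones(len(q))]; q2=q[abs(q[:,2]-np.median(q[:,2]))<4]
    A=np.c_[q2[:,:2],np.ones(len(q2))]; print('bench plane',np.linalg.lstsq(A,q2[:,2],rcond=None)[0])
E
```

```text
top tin 0.57 [576.8 -95.7] [50.5 54.5] 42.9 [577.3 -95.4] 28.2
top castbox 0.86 [636.7 120.2] [51.7 54.6] 88.7 [637.7 119. ] 32.9
top castbox 0.71 [632.5 421.9] [59.8 51. ] 57.0 [632.1 421.1] 35.6
top castbox 0.69 [513.9  60.1] [47.9 47.5] 71.4 [514.2  61. ] 31.0
top castbox 0.57 [587.6 278.6] [57.3 50.8] 55.7 [587.4 278.7] 34.2
top tester 0.66 [424.1 299.6] [40.4 96.8] 20.7 [422.3 298.8] 49.1
top round_plate 0.95 [646.3 124.9] [114.6 113.1] 88.2 [645.7 124.9] 58.3
top square_plate 0.72 [582.9 -98.5] [55.6 53.3] 88.2 [582.8 -98.5] 29.3
top square_plate 0.62 [422.6 295.3] [106.3 105.6] 37.9 [423.1 296.7] 71.9
top oblong_plate 0.86 [ 581.  -102.8] [ 73.9 139.2] 84.8 [ 581.9 -103.5] 75.6
top cork_mat 0.66 [ 432.6 -280.8] [115.6 130.3] 42.2 [ 433.1 -279.7] 65.6
top screwdriver 0.92 [418.4 -26.8] [ 26.5 186.2] 1.9 [420.4 -26.8] 93.2
top tape_roll 0.86 [768.2 -18.9] [58.3 62.3] 88.1 [768.1 -18.9] 32.6
bench plane [-1.30867424e-03  7.16733479e-04  2.19359644e+00]
scene tin 0.54 [596.6 -74.2] [92.4 52. ] 61.0 [596.5 -74.2] 47.5
scene castbox 0.73 [605.4 298.5] [76.4 49.6] 54.0 [605.5 298. ] 42.8
scene castbox 0.69 [534.3  83.9] [81.1 51.4] 59.7 [536.1  81.1] 43.3
scene castbox 0.62 [656.  134.8] [61.5 76.6] 3.0 [656.7 134.4] 44.0
scene tester 0.98 [442.3 312.7] [ 73.  100.2] 22.4 [441.5 312. ] 57.6
scene round_plate 0.62 [655.1 132.6] [ 93.1 109.7] 56.5 [651.6 126.6] 56.0
scene square_plate 0.59 [457.4 292.9] [141.3  81.3] 89.4 [428.5 293.2] 71.0
scene oblong_plate 0.67 [ 627.3 -105.5] [73.2 55. ] 85.3 [ 626.3 -106. ] 42.1
scene cork_mat 0.9 [ 439.6 -277.5] [131. 120.] 70.9 [ 438.9 -278.2] 66.6
scene screwdriver 0.6 [425.7 -66.5] [128.   34.1] 88.2 [423.2 -66.5] 64.0
scene tape_roll 0.73 [778.4  -8.8] [74.5 59. ] 65.2 [779.3  -9.2] 38.4
bench plane [ 4.35900348e-04 -2.93824381e-04 -1.39710882e+00]
```

```bash
cat > go.py <<'E'
from h import *
def go(x,y,z,yaw=None,back=None):
    s=robot.get_state(); T=Rm(s['tool_rot']); p=np.array(s['tcp_pos'])
    d=T.inv().apply(np.array([x,y,z])-p)
    X=T.apply([1,0,0]); cur=np.arctan2(X[1],X[0])
    if yaw is None: yaw=cur
    dy=yaw-cur; 
    G=R.from_matrix(np.c_[[np.cos(yaw),np.sin(yaw),0],[np.sin(yaw),-np.cos(yaw),0],[0,0,-1]])
    w=(T.inv()*G).as_rotvec()
    print('t',s['time_s'],'yaw',round(cur,3),'pos',p.round(1),'-> tx ty tz (m)',(d/1000).round(4),'w',w.round(3),'rows',max(np.linalg.norm(d)/62.5,np.linalg.norm(w)/.187).round(1),'q6',round(np.arctan2(y,x)+np.pi/2-yaw,2))
E
python3 -c "
from go import *
go(560,-110,245)"
```

```text
t 2.1 yaw 0.411 pos [ 249.6 -573.   245.3] -> tx ty tz (m) [ 4.695e-01 -3.005e-01  3.000e-04] w [-0. -0.  0.] rows 8.9 q6 0.97
```

Emit:
apply_moves(moves=[{"tx": 0.05, "ty": -0.032}, {"tx": 0.1, "ty": -0.064}, {"tx": 0.15, "ty": -0.096}, {"tx": 0.2, "ty": -0.128}, {"tx": 0.25, "ty": -0.16}, {"tx": 0.3, "ty": -0.192}, {"tx": 0.35, "ty": -0.224}, {"tx": 0.4, "ty": -0.256}], grip=1, squeeze=30)

```text
$.moves[0]: bad value
```

```bash
python3 - <<'E'
from go import *
f=robot.grab_frame('wrist'); save(f,'w1.png'); print(f['fx'],f['cx'],f['cy'],f['xyz'],f['orientation'])
for k in ('tin','oblong_plate','cork_mat'):
    for o in robot.outline_of(k,'wrist'): print(k,o['score'],o['extent'])
go(578,-100,200)
E
```

```text
325.19226210127806 277.9867129083459 206.13209495298213 [ 328.25449488 -538.26031182  374.54088407] [ 2.38534758 -1.5604715  -0.26349719]
t 2.3 yaw 0.411 pos [ 249.6 -573.   245.3] -> tx ty tz (m) [ 0.49   -0.3025  0.0453] w [0. 0. 0.] rows 9.2 q6 0.99
```

View pics/w1.png

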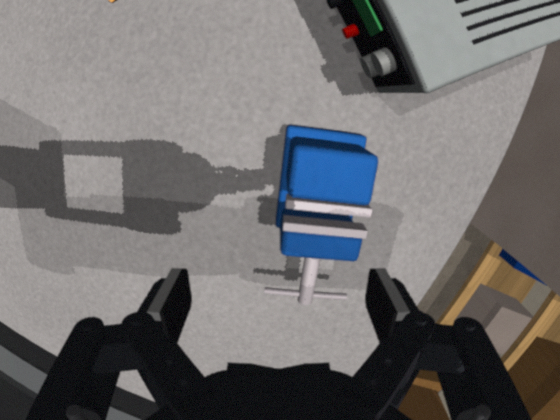

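Emit:
apply_moves(moves=[{"tx": 0.05, "ty": -0.032, "tz": 0, "wx": 0, "wy": 0, "wz": 0}, {"tx": 0.1, "ty": -0.064, "tz": 0, "wx": 0, "wy": 0, "wz": 0}, {"tx": 0.15, "ty": -0.096, "tz": 0, "wx": 0, "wy": 0, "wz": 0}, {"tx": 0.2, "ty": -0.128, "tz": 0, "wx": 0, "wy": 0, "wz": 0}, {"tx": 0.25, "ty": -0.16, "tz": 0, "wx": 0, "wy": 0, "wz": 0}, {"tx": 0.3, "ty": -0.192, "tz": 0, "wx": 0, "wy": 0, "wz": 0}, {"tx": 0.35, "ty": -0.224, "tz": 0, "wx": 0, "wy": 0, "wz": 0}, {"tx": 0.4, "ty": -0.256, "tz": 0, "wx": 0, "wy": 0, "wz": 0}], grip=1, squeeze=30)

```text
time_s: 3.3
tcp_pos: [515.1, -176.9, 245.7]
tool_rot: [3.075, 0.641, 0.001]
wrist_force: [0.6, -1.1, -0.2]
finger_gap: 85.7
```

```bash
cat >> h.py <<'E'
def wplane(f,uv,z):
    uv=np.atleast_2d(uv).astype(float); a=(uv-[f['cx'],f['cy']])/[f['fx'],f['fy']]
    th=np.linalg.norm(a,axis=1)+1e-9; d=np.c_[a/th[:,None]*np.sin(th)[:,None],np.cos(th)]
    d=Rm(f['orientation']).apply(d); o=np.array(f['xyz']); return (o+d*((z-o[2])/d[:,2])[:,None])[:,:2]
def wfit(f,mask,z):
    m=mask.astype(np.uint8); c=max(cv2.findContours(m,0,cv2.CHAIN_APPROX_NONE)[0],key=cv2.contourArea).reshape(-1,2)
    P=wplane(f,c,z).astype(np.float32); r=cv2.minAreaRect(P); e=cv2.minEnclosingCircle(P)
    return np.round(r[0],1),np.round(r[1],1),round(r[2],1),np.round(e[0],1),round(e[1],1)
E
python3 - <<'E'
from go import *
f=robot.grab_frame('wrist'); save(f,'w2.png'); print(f['xyz'])
for k,z in (('tin',44),('oblong_plate',4),('cork_mat',4),('screwdriver',13)):
    for o in robot.outline_of(k,'wrist'): print(k,o['score'],o['extent'],*wfit(f,o['pixels'],z))
go(578,-100,120)
E
```

```text
[ 593.59861107 -142.09872687  374.99054648]
tin 0.61 [207.4, 64.8, 259.7, 116.3] [583. -98.] [52.5 51.2] 40.7 [582.4 -98.3] 27.2
tin 0.56 [0.0, 110.5, 8.6, 138.3] [446.3 192.2] [35.4 11.4] 14.0 [445.  197.7] 17.7
oblong_plate 0.66 [190.7, 25.2, 304.3, 162.2] [ 584.8 -104.3] [ 75.3 141.1] 84.9 [ 584.4 -104.4] 77.6
cork_mat 0.72 [282.0, 214.3, 371.6, 300.9] [ 435.6 -281.8] [131.6 118.3] 13.9 [ 435.1 -281.8] 67.2
screwdriver 0.92 [77.5, 169.1, 208.2, 229.7] [420.5 -26.3] [ 29.6 192.8] 1.7 [422.9 -26.2] 96.5
t 3.55 yaw 0.412 pos [ 514.  -178.6  245.3] -> tx ty tz (m) [ 0.0902 -0.0465  0.1252] w [0.    0.001 0.   ] rows 2.6 q6 0.99
```

View pics/w2.png

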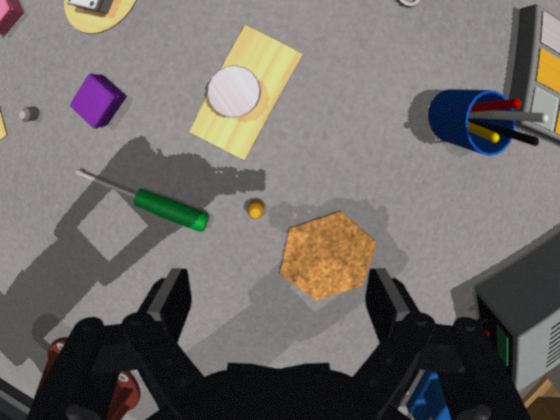

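```bash
python3 -c "
from go import *
go(583,-98,95); go(583,-98,26)"
```

```text
t 3.55 yaw 0.412 pos [ 514.  -178.6  245.3] -> tx ty tz (m) [ 0.0956 -0.0463  0.1502] w [0.    0.001 0.   ] rows 2.9 q6 0.99
t 3.55 yaw 0.412 pos [ 514.  -178.6  245.3] -> tx ty tz (m) [ 0.0957 -0.0464  0.2192] w [0.    0.001 0.   ] rows 3.9 q6 0.99
```

Emit:
apply_moves(moves=[{"tx": 0.045, "ty": -0.022, "tz": 0.03, "wx": 0, "wy": 0, "wz": 0}, {"tx": 0.08, "ty": -0.038, "tz": 0.08, "wx": 0, "wy": 0, "wz": 0}, {"tx": 0.0957, "ty": -0.0463, "tz": 0.12, "wx": 0, "wy": 0, "wz": 0}, {"tx": 0.0957, "ty": -0.0463, "tz": 0.15, "wx": 0, "wy": 0, "wz": 0}, {"tx": 0.0957, "ty": -0.0463, "tz": 0.18, "wx": 0, "wy": 0, "wz": 0}, {"tx": 0.0957, "ty": -0.0463, "tz": 0.205, "wx": 0, "wy": 0, "wz": 0}, {"tx": 0.0957, "ty": -0.0463, "tz": 0.219, "wx": 0, "wy": 0, "wz": 0}, {"tx": 0.0957, "ty": -0.0463, "tz": 0.219, "wx": 0, "wy": 0, "wz": 0}])

```text
time_s: 4.55
tcp_pos: [581.9, -99.0, 25.2]
tool_rot: [-3.075, -0.639, 0.004]
wrist_force: [0.2, 0.2, 0.0]
finger_gap: 85.5
```

```bash
python3 - <<'E'
from go import *
f=robot.grab_frame('wrist'); save(f,'w3.png'); go(583,-98,26)
E
```

```text
t 4.6 yaw 0.41 pos [582.9 -99.   26.3] -> tx ty tz (m) [ 0.0004 -0.0009  0.0003] w [0.    0.001 0.   ] rows 0.0 q6 0.99
```

View pics/w3.png

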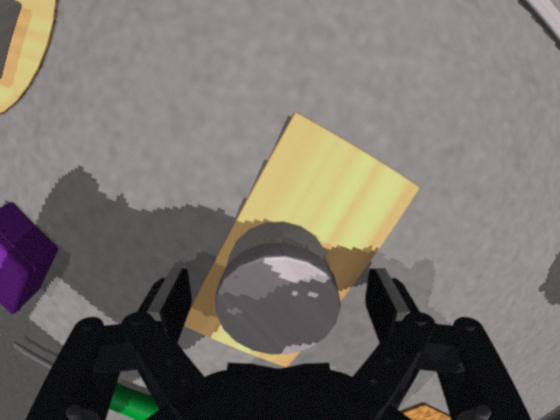

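The tin sits centred between the jaws, at columns 217–340 against fingers at 188 and 368. I'll close the gripper.

Emit:
apply_moves(moves=[{"tx": 0, "ty": 0, "tz": 0, "wx": 0, "wy": 0, "wz": 0}, {"tx": 0, "ty": 0, "tz": 0, "wx": 0, "wy": 0, "wz": 0}, {"tx": 0, "ty": 0, "tz": 0, "wx": 0, "wy": 0, "wz": 0}, {"tx": 0, "ty": 0, "tz": 0, "wx": 0, "wy": 0, "wz": 0}, {"tx": 0, "ty": 0, "tz": 0, "wx": 0, "wy": 0, "wz": 0}, {"tx": 0, "ty": 0, "tz": 0, "wx": 0, "wy": 0, "wz": 0}], grip=0, squeeze=40)

```text
time_s: 5.35
tcp_pos: [584.2, -99.3, 28.0]
tool_rot: [3.074, 0.64, 0.002]
wrist_force: [-0.6, -0.7, 6.8]
finger_gap: 52.7
```

```bash
python3 - <<'E'
from go import *
go(583,-98,90);go(435.5,-281,90); go(435.5,-281,27)
E
```

```text
t 5.35 yaw 0.411 pos [584.2 -99.3  28. ] -> tx ty tz (m) [-0.0005 -0.0016 -0.062 ] w [ 0.002 -0.001 -0.   ] rows 1.0 q6 0.99
t 5.35 yaw 0.411 pos [584.2 -99.3  28. ] -> tx ty tz (m) [-0.2088  0.1074 -0.062 ] w [ 0.002 -0.001 -0.   ] rows 3.9 q6 0.59
t 5.35 yaw 0.411 pos [584.2 -99.3  28. ] -> tx ty tz (m) [-0.2089  0.1072  0.001 ] w [ 0.002 -0.001 -0.   ] rows 3.8 q6 0.59
```

Emit:
apply_moves(moves=[{"tx": 0, "ty": 0, "tz": -0.03, "wx": 0, "wy": 0, "wz": 0}, {"tx": -0.01, "ty": 0.005, "tz": -0.065, "wx": 0, "wy": 0, "wz": 0}, {"tx": -0.05, "ty": 0.026, "tz": -0.065, "wx": 0, "wy": 0, "wz": 0}, {"tx": -0.1, "ty": 0.051, "tz": -0.065, "wx": 0, "wy": 0, "wz": 0}, {"tx": -0.15, "ty": 0.077, "tz": -0.065, "wx": 0, "wy": 0, "wz": 0}, {"tx": -0.19, "ty": 0.098, "tz": -0.065, "wx": 0, "wy": 0, "wz": 0}, {"tx": -0.209, "ty": 0.1073, "tz": -0.05, "wx": 0, "wy": 0, "wz": 0}, {"tx": -0.209, "ty": 0.1073, "tz": -0.03, "wx": 0, "wy": 0, "wz": 0}])

```text
time_s: 6.35
tcp_pos: [434.5, -282.6, 58.0]
tool_rot: [3.073, 0.636, 0.003]
wrist_force: [1.1, -0.2, -1.6]
finger_gap: 52.5
```

```bash
python3 - <<'E'
from go import *
f=robot.grab_frame('wrist'); save(f,'w4.png'); go(435.5,-281,28);print(robot.get_state()['finger_gap'])
E
```

```text
t 6.4 yaw 0.409 pos [ 432.9 -280.3   54.9] -> tx ty tz (m) [0.0022 0.0017 0.0269] w [-0.002  0.001 -0.   ] rows 0.4 q6 0.59
52.678199485399425
```

View pics/w4.png

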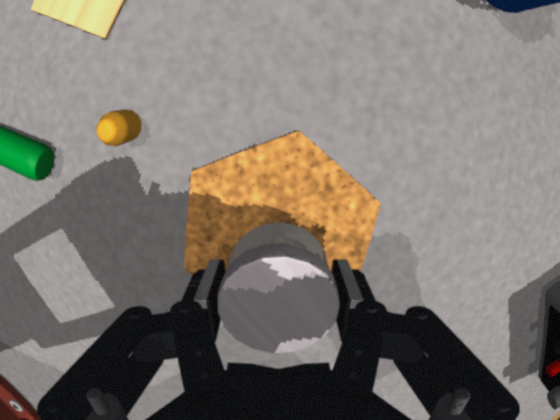

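Emit:
apply_moves(moves=[{"tx": 0.001, "ty": 0.001, "tz": 0.012, "wx": 0, "wy": 0, "wz": 0}, {"tx": 0.001, "ty": 0.001, "tz": 0.022, "wx": 0, "wy": 0, "wz": 0}, {"tx": 0.001, "ty": 0.001, "tz": 0.027, "wx": 0, "wy": 0, "wz": 0}, {"tx": 0.001, "ty": 0.001, "tz": 0.027, "wx": 0, "wy": 0, "wz": 0}])

```text
time_s: 6.9
tcp_pos: [434.8, -280.9, 28.2]
tool_rot: [-3.075, -0.638, 0.001]
wrist_force: [0.9, 0.6, -1.6]
finger_gap: 52.9
```

```bash
python3 - <<'E'
from go import *
for _ in range(2): robot.grab_frame('wrist'); s=robot.get_state(); print(s['tcp_pos'],s['wrist_force'])
E
```

```text
[ 434.77524375 -280.9289522    28.17392588] [ 0.68613375 -0.07958543 -2.06134239]
[ 434.66707368 -280.90997247   28.11238722] [-0.34265601 -0.37049964 -0.96318687]
```

Emit:
apply_moves(moves=[{"tx": 0, "ty": 0, "tz": 0.002, "wx": 0, "wy": 0, "wz": 0}, {"tx": 0, "ty": 0, "tz": 0.002, "wx": 0, "wy": 0, "wz": 0}])

```text
time_s: 7.25
tcp_pos: [434.7, -280.9, 28.0]
tool_rot: [-3.074, -0.639, 0.003]
wrist_force: [-6.0, 3.8, 13.2]
finger_gap: 52.5
```

Emit:
apply_moves(moves=[{"tx": 0, "ty": 0, "tz": 0, "wx": 0, "wy": 0, "wz": 0}, {"tx": 0, "ty": 0, "tz": 0, "wx": 0, "wy": 0, "wz": 0}, {"tx": 0, "ty": 0, "tz": 0, "wx": 0, "wy": 0, "wz": 0}, {"tx": 0, "ty": 0, "tz": 0, "wx": 0, "wy": 0, "wz": 0}, {"tx": 0, "ty": 0, "tz": -0.03, "wx": 0, "wy": 0, "wz": 0}, {"tx": 0, "ty": 0, "tz": -0.08, "wx": 0, "wy": 0, "wz": 0}, {"tx": 0, "ty": 0, "tz": -0.14, "wx": 0, "wy": 0, "wz": 0}, {"tx": 0, "ty": 0, "tz": -0.18, "wx": 0, "wy": 0, "wz": 0}], grip=1)

```text
time_s: 8.25
tcp_pos: [435.9, -281.9, 211.1]
tool_rot: [3.075, 0.639, 0.001]
wrist_force: [0.6, -0.3, -0.1]
finger_gap: 85.5
```

```bash
python3 - <<'E'
from go import *
print(robot.get_state()['wrist_force'])
f=robot.grab_frame('wrist'); save(f,'w5.png')
for k,z in (('tin',44),('oblong_plate',4),('cork_mat',4)):
    for o in robot.outline_of(k,'wrist'): print(k,o['score'],o['extent'],*wfit(f,o['pixels'],z))
go(428,298,210); go(390,255,210)
E
```

```text
[ 0.60234708 -0.3252129  -0.05793835]
tin 0.86 [247.4, 155.3, 305.9, 216.8] [ 436.1 -279. ] [58.5 52.4] 38.3 [ 436.8 -280.1] 29.9
oblong_plate 0.56 [125.7, 0.0, 216.1, 61.6] [ 551.1 -102. ] [77.2 74. ] 85.4 [ 551.8 -101.4] 51.4
cork_mat 0.89 [222.7, 117.7, 334.1, 237.5] [ 435.8 -282.2] [132.  117.1] 75.2 [ 435.5 -281.8] 66.3
t 8.45 yaw 0.41 pos [ 435.4 -281.5  208.8] -> tx ty tz (m) [ 0.224  -0.5345 -0.0012] w [-0.     0.001 -0.   ] rows 9.3 q6 1.77
t 8.45 yaw 0.41 pos [ 435.4 -281.5  208.8] -> tx ty tz (m) [ 0.172  -0.5102 -0.0012] w [-0.     0.001 -0.   ] rows 8.6 q6 1.74
```

View pics/w5.png

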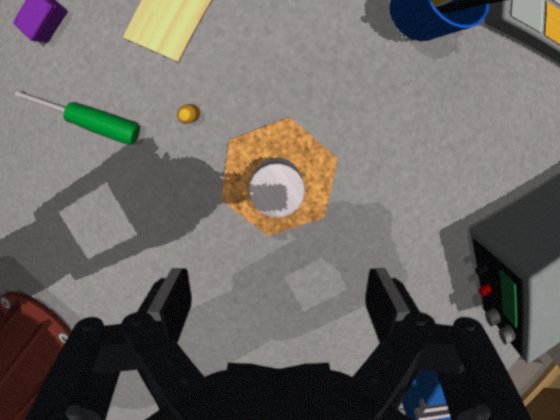

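```bash
python3 - <<'E'
from go import *
go(440,235,210,1.93)
E
```

```text
t 8.45 yaw 0.41 pos [ 435.4 -281.5  208.8] -> tx ty tz (m) [ 0.2099 -0.4719 -0.0013] w [-1.00e-03  0.00e+00 -1.52e+00] rows 8.3 q6 0.13
```

Emit:
apply_moves(moves=[{"tx": 0.02, "ty": -0.045, "tz": 0, "wx": 0, "wy": 0, "wz": -0.15}, {"tx": 0.045, "ty": -0.1, "tz": 0, "wx": 0, "wy": 0, "wz": -0.33}, {"tx": 0.07, "ty": -0.157, "tz": 0, "wx": 0, "wy": 0, "wz": -0.51}, {"tx": 0.095, "ty": -0.214, "tz": 0, "wx": 0, "wy": 0, "wz": -0.69}, {"tx": 0.12, "ty": -0.27, "tz": 0, "wx": 0, "wy": 0, "wz": -0.87}, {"tx": 0.145, "ty": -0.327, "tz": 0, "wx": 0, "wy": 0, "wz": -1.05}, {"tx": 0.17, "ty": -0.383, "tz": 0, "wx": 0, "wy": 0, "wz": -1.23}, {"tx": 0.195, "ty": -0.44, "tz": 0, "wx": 0, "wy": 0, "wz": -1.4}])

```text
time_s: 9.45
tcp_pos: [437.2, 201.3, 206.2]
tool_rot: [-1.932, -2.474, 0.006]
wrist_force: [0.4, -0.8, 0.4]
finger_gap: 85.5
```

```bash
python3 - <<'E'
from go import *
f=robot.grab_frame('wrist'); save(f,'w6.png')
for k,z in (('tester',38),('square_plate',4),('castbox',40),('round_plate',4)):
    for o in robot.outline_of(k,'wrist'): print(k,o['score'],o['extent'],*wfit(f,o['pixels'],z))
go(428,298,90,1.93)
E
```

```text
tester 0.95 [266.7, 30.3, 316.9, 131.1] [426.2 302.4] [40.  89.1] 21.5 [425.8 301.7] 47.0
square_plate 0.55 [219.1, 23.7, 359.9, 155.4] [426.1 294.6] [106.2 106. ] 38.5 [426.4 294.6] 72.9
castbox 0.68 [470.8, 11.8, 530.1, 69.8] [625.9 420.2] [69.7 56.5] 58.1 [625.1 419.6] 42.0
castbox 0.62 [286.5, 281.5, 344.0, 334.9] [512.1  72.5] [61.7 60.5] 71.2 [511.5  72.3] 40.9
castbox 0.6 [405.7, 262.8, 452.3, 313.9] [633.5 127.2] [61.9 68.6] 89.5 [633.4 126.5] 43.8
castbox 0.57 [266.0, 30.2, 317.9, 135.6] [426.  302.2] [40.7 90.5] 21.6 [425.5 301.8] 47.6
round_plate 0.71 [385.2, 236.8, 460.9, 292.8] [649.4 147. ] [ 69.7 114.9] 85.4 [648.1 129.4] 57.6
t 9.7 yaw 1.81 pos [437.7 199.2 206.6] -> tx ty tz (m) [0.0983 0.0146 0.1165] w [-0.005  0.001 -0.12 ] rows 2.5 q6 0.25
```

View pics/w6.png

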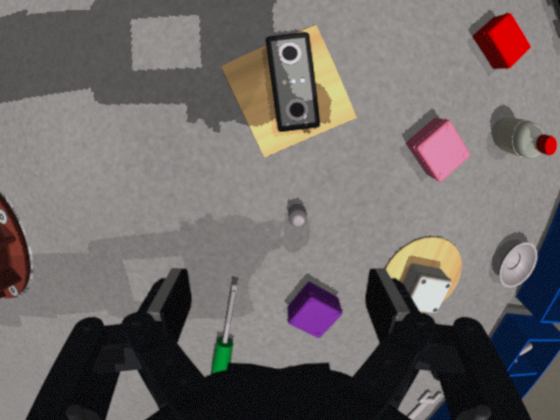

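```bash
python3 - <<'E'
from go import *
go(426.2,302,80,1.946);go(426.2,302,25,1.946)
E
```

```text
t 9.7 yaw 1.81 pos [437.7 199.2 206.6] -> tx ty tz (m) [0.1026 0.0138 0.1265] w [-0.005  0.    -0.136] rows 2.6 q6 0.24
t 9.7 yaw 1.81 pos [437.7 199.2 206.6] -> tx ty tz (m) [0.1027 0.0141 0.1815] w [-0.005  0.    -0.136] rows 3.3 q6 0.24
```

Emit:
apply_moves(moves=[{"tx": 0.045, "ty": 0.006, "tz": 0.03, "wx": 0, "wy": 0, "wz": -0.07}, {"tx": 0.09, "ty": 0.012, "tz": 0.07, "wx": -0.004, "wy": 0, "wz": -0.136}, {"tx": 0.1026, "ty": 0.014, "tz": 0.105, "wx": -0.004, "wy": 0, "wz": -0.136}, {"tx": 0.1026, "ty": 0.014, "tz": 0.13, "wx": -0.004, "wy": 0, "wz": -0.136}, {"tx": 0.1026, "ty": 0.014, "tz": 0.155, "wx": -0.004, "wy": 0, "wz": -0.136}, {"tx": 0.1026, "ty": 0.014, "tz": 0.172, "wx": -0.004, "wy": 0, "wz": -0.136}, {"tx": 0.1026, "ty": 0.014, "tz": 0.181, "wx": -0.004, "wy": 0, "wz": -0.136}, {"tx": 0.1026, "ty": 0.014, "tz": 0.181, "wx": -0.004, "wy": 0, "wz": -0.136}])

```text
time_s: 10.7
tcp_pos: [426.1, 301.2, 25.0]
tool_rot: [-1.769, -2.595, 0.003]
wrist_force: [-0.5, 0.2, -0.6]
finger_gap: 85.1
```

```bash
python3 - <<'E'
from go import *
f=robot.grab_frame('wrist'); save(f,'w7.png'); go(426.2,302,25,1.946)
E
```

```text
t 10.75 yaw 1.945 pos [426.6 301.7  25.8] -> tx ty tz (m) [ 0.0004 -0.0003  0.0008] w [-0.     0.    -0.001] rows 0.0 q6 0.24
```

View pics/w7.png

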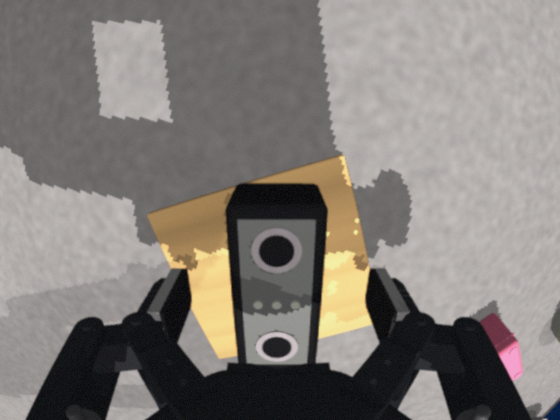

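The tester is centred and aligned between the jaws (columns 232–325), so I'll close.

Emit:
apply_moves(moves=[{"tx": 0, "ty": 0, "tz": 0, "wx": 0, "wy": 0, "wz": 0}, {"tx": 0, "ty": 0, "tz": 0, "wx": 0, "wy": 0, "wz": 0}, {"tx": 0, "ty": 0, "tz": 0, "wx": 0, "wy": 0, "wz": 0}, {"tx": 0, "ty": 0, "tz": 0, "wx": 0, "wy": 0, "wz": 0}, {"tx": 0, "ty": 0, "tz": 0, "wx": 0, "wy": 0, "wz": 0}, {"tx": 0, "ty": 0, "tz": 0, "wx": 0, "wy": 0, "wz": 0}, {"tx": 0, "ty": 0, "tz": 0, "wx": 0, "wy": 0, "wz": 0}], grip=0, squeeze=50)

```text
time_s: 11.62
tcp_pos: [427.2, 302.1, 26.6]
tool_rot: [1.769, 2.596, 0.001]
wrist_force: [-0.8, 0.6, 5.7]
finger_gap: 39.1
```

Emit:
apply_moves(moves=[{"tx": 0, "ty": 0, "tz": -0.03, "wx": 0, "wy": 0, "wz": 0}, {"tx": 0, "ty": 0, "tz": -0.08, "wx": 0, "wy": 0, "wz": 0}, {"tx": 0, "ty": 0, "tz": -0.11, "wx": 0, "wy": 0, "wz": 0}])

```text
time_s: 12.0
tcp_pos: [427.4, 302.3, 138.0]
tool_rot: [1.768, 2.595, 0.003]
wrist_force: [0.5, 1.5, -2.1]
finger_gap: 39.5
```

```bash
python3 - <<'E'
from go import *
f=robot.grab_frame('wrist'); save(f,'w8.png')
for o in robot.outline_of('tester','wrist'): print(o['score'],o['extent'],*wfit(f,o['pixels'],38+110))
go(584.5,-104.3,136,3.05)
E
```

```text
0.73 [227.5, 182.8, 330.3, 368.5] [427.6 306.1] [39.9 98.4] 21.5 [427.6 307.1] 50.2
t 12.1 yaw 1.945 pos [429.6 303.5 140. ] -> tx ty tz (m) [-0.4362 -0.005   0.0037] w [ 0.008  0.004 -1.105] rows 7.0 q6 -1.66
```

View pics/w8.png

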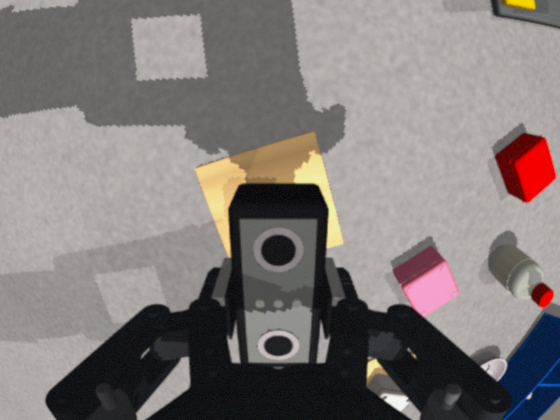

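Emit:
apply_moves(moves=[{"tx": -0.04, "ty": 0, "tz": 0, "wx": 0, "wy": 0, "wz": -0.1}, {"tx": -0.09, "ty": -0.001, "tz": 0, "wx": 0, "wy": 0, "wz": -0.24}, {"tx": -0.145, "ty": -0.002, "tz": 0, "wx": 0, "wy": 0, "wz": -0.38}, {"tx": -0.2, "ty": -0.003, "tz": 0, "wx": 0, "wy": 0, "wz": -0.53}, {"tx": -0.255, "ty": -0.003, "tz": 0, "wx": 0, "wy": 0, "wz": -0.67}, {"tx": -0.31, "ty": -0.004, "tz": 0, "wx": 0, "wy": 0, "wz": -0.81}, {"tx": -0.36, "ty": -0.005, "tz": 0, "wx": 0, "wy": 0, "wz": -0.93}, {"tx": -0.4, "ty": -0.005, "tz": 0, "wx": 0, "wy": 0, "wz": -1.03}])

```text
time_s: 13.1
tcp_pos: [569.9, -72.3, 136.5]
tool_rot: [0.257, 3.128, 0.008]
wrist_force: [0.8, 0.7, -1.9]
finger_gap: 39.2
```

```bash
python3 - <<'E'
from go import *
go(584.5,-104.3,70,3.05);go(584.5,-104.3,28,3.05)
E
```

```text
t 13.1 yaw 2.977 pos [569.9 -72.3 136.5] -> tx ty tz (m) [-0.0194 -0.0295  0.0664] w [ 0.005  0.003 -0.073] rows 1.2 q6 -1.66
t 13.1 yaw 2.977 pos [569.9 -72.3 136.5] -> tx ty tz (m) [-0.0193 -0.0297  0.1084] w [ 0.005  0.003 -0.073] rows 1.8 q6 -1.66
```

Emit:
apply_moves(moves=[{"tx": -0.015, "ty": -0.02, "tz": 0.01, "wx": 0, "wy": 0, "wz": -0.073}, {"tx": -0.0194, "ty": -0.0296, "tz": 0.04, "wx": 0.004, "wy": 0.003, "wz": -0.073}, {"tx": -0.0194, "ty": -0.0296, "tz": 0.066, "wx": 0.004, "wy": 0.003, "wz": -0.073}, {"tx": -0.0194, "ty": -0.0296, "tz": 0.066, "wx": 0.004, "wy": 0.003, "wz": -0.073}])

```text
time_s: 13.6
tcp_pos: [579.8, -103.2, 64.8]
tool_rot: [-0.143, -3.127, -0.006]
wrist_force: [-0.9, 0.3, -1.3]
finger_gap: 39.0
```

```bash
python3 - <<'E'
from go import *
f=robot.grab_frame('wrist'); save(f,'w9.png')
go(584.5,-104.3,28,3.05)
E
```

```text
t 13.65 yaw 3.05 pos [ 581.7 -103.6   67. ] -> tx ty tz (m) [-0.0031 -0.0006  0.039 ] w [ 0.002 -0.007  0.   ] rows 0.6 q6 -1.66
```

View pics/w9.png

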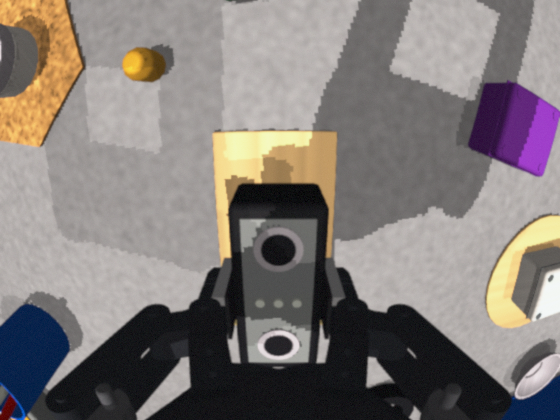

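Alignment is good: the tester is parallel to the plate and centred across it (plate columns 214–336, tester 230–327). I'll lower it.

Emit:
apply_moves(moves=[{"tx": -0.003, "ty": -0.0005, "tz": 0.015, "wx": 0, "wy": 0, "wz": 0}, {"tx": -0.003, "ty": -0.0005, "tz": 0.03, "wx": 0, "wy": 0, "wz": 0}, {"tx": -0.003, "ty": -0.0005, "tz": 0.037, "wx": 0, "wy": 0, "wz": 0}, {"tx": -0.003, "ty": -0.0005, "tz": 0.037, "wx": 0, "wy": 0, "wz": 0}])

```text
time_s: 14.15
tcp_pos: [583.7, -104.0, 29.1]
tool_rot: [-0.143, -3.13, -0.005]
wrist_force: [0.3, 0.2, -2.9]
finger_gap: 39.2
```

```bash
python3 - <<'E'
from go import *
f=robot.grab_frame('wrist');go(584.5,-104.3,27,3.05); print(robot.get_state()['wrist_force'])
E
```

```text
t 14.2 yaw 3.051 pos [ 584.3 -104.1   29.8] -> tx ty tz (m) [-0.0002 -0.0001  0.0028] w [ 0.003 -0.007  0.001] rows 0.0 q6 -1.66
[-0.79410048  1.09458635 -1.70884679]
```

Emit:
apply_moves(moves=[{"tx": 0, "ty": 0, "tz": 0.003, "wx": 0, "wy": 0, "wz": 0}, {"tx": 0, "ty": 0, "tz": 0.003, "wx": 0, "wy": 0, "wz": 0}])

```text
time_s: 14.45
tcp_pos: [584.5, -104.2, 27.1]
tool_rot: [-0.143, -3.132, -0.004]
wrist_force: [-0.0, -0.0, -1.5]
finger_gap: 39.0
```

Emit:
apply_moves(moves=[{"tx": 0, "ty": 0, "tz": 0, "wx": 0, "wy": 0, "wz": 0}, {"tx": 0, "ty": 0, "tz": 0, "wx": 0, "wy": 0, "wz": 0}, {"tx": 0, "ty": 0, "tz": 0, "wx": 0, "wy": 0, "wz": 0}, {"tx": 0, "ty": 0, "tz": 0, "wx": 0, "wy": 0, "wz": 0}, {"tx": 0, "ty": 0, "tz": -0.02, "wx": 0, "wy": 0, "wz": 0}, {"tx": 0, "ty": 0, "tz": -0.06, "wx": 0, "wy": 0, "wz": 0}, {"tx": 0, "ty": 0, "tz": -0.12, "wx": 0, "wy": 0, "wz": 0}, {"tx": 0, "ty": 0, "tz": -0.17, "wx": 0, "wy": 0, "wz": 0}], grip=1)

```text
time_s: 15.45
tcp_pos: [586.2, -104.9, 201.1]
tool_rot: [-0.143, -3.135, -0.003]
wrist_force: [0.1, -0.0, 0.4]
finger_gap: 85.4
```

```bash
python3 - <<'E'
from go import *
f=robot.grab_frame('wrist'); save(f,'w10.png')
for k,z in (('tester',38),('oblong_plate',4),('castbox',40),('round_plate',4)):
    for o in robot.outline_of(k,'wrist'): print(k,o['score'],o['extent'],*wfit(f,o['pixels'],z))
go(560,122,200)
for y in (0,1.571,3.1416): go(560,122,200,y)
E
```

```text
tester 0.88 [256.7, 136.7, 300.7, 232.3] [ 583.5 -103.3] [39.7 91.5] 84.7 [ 583.7 -103.1] 48.5
oblong_plate 0.72 [240.7, 108.9, 316.5, 242.2] [ 584.5 -103.9] [ 74.5 140.2] 85.3 [ 584.2 -103.9] 77.4
castbox 0.83 [449.8, 193.3, 501.4, 245.7] [637.3 108.7] [68.9 59.2] 87.6 [636.2 109.6] 42.3
castbox 0.83 [400.6, 73.9, 462.1, 135.8] [515.4  50.8] [59.6 48.6] 72.5 [516.2  50.5] 35.7
castbox 0.7 [542.5, 142.5, 560.0, 188.2] [584.7 226.9] [58.4 32.2] 10.3 [582.4 239.7] 29.3
round_plate 0.82 [428.0, 167.4, 502.6, 261.4] [646.9 122.7] [114.1 115.2] 58.3 [647.5 123.4] 58.6
t 15.7 yaw 3.051 pos [ 585.5 -104.7  198. ] -> tx ty tz (m) [ 0.046   0.2234 -0.0012] w [ 0.002 -0.006 -0.   ] rows 3.6 q6 -1.27
t 15.7 yaw 3.051 pos [ 585.5 -104.7  198. ] -> tx ty tz (m) [ 0.046   0.2234 -0.0012] w [-0.008 -0.004  3.051] rows 16.3 q6 1.79
t 15.7 yaw 3.051 pos [ 585.5 -104.7  198. ] -> tx ty tz (m) [ 0.046   0.2234 -0.0012] w [-0.002 -0.006  1.48 ] rows 7.9 q6 0.21
t 15.7 yaw 3.051 pos [ 585.5 -104.7  198. ] -> tx ty tz (m) [ 0.046   0.2234 -0.0012] w [ 0.002 -0.006 -0.091] rows 3.6 q6 -1.36
```

View pics/w10.png

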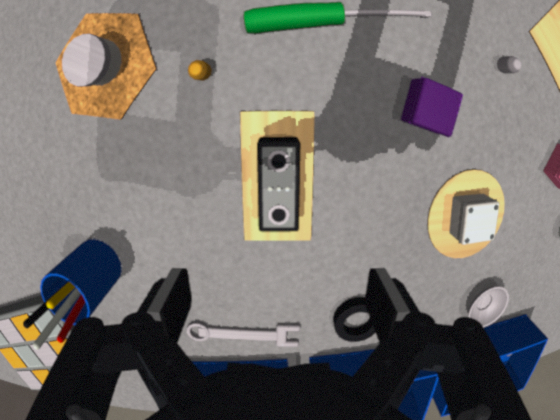

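```bash
python3 - <<'E'
from go import *
go(700,118,160,3.12)
E
```

```text
t 15.7 yaw 3.051 pos [ 585.5 -104.7  198. ] -> tx ty tz (m) [-0.094   0.2321  0.038 ] w [ 0.002 -0.006 -0.069] rows 4.1 q6 -1.38
```

Emit:
apply_moves(moves=[{"tx": -0.02, "ty": 0.04, "tz": 0, "wx": 0, "wy": 0, "wz": 0}, {"tx": -0.04, "ty": 0.09, "tz": 0.01, "wx": 0, "wy": 0, "wz": -0.03}, {"tx": -0.06, "ty": 0.14, "tz": 0.02, "wx": 0, "wy": 0, "wz": -0.05}, {"tx": -0.08, "ty": 0.19, "tz": 0.03, "wx": 0, "wy": -0.006, "wz": -0.07}, {"tx": -0.094, "ty": 0.232, "tz": 0.038, "wx": 0, "wy": -0.006, "wz": -0.07}, {"tx": -0.094, "ty": 0.232, "tz": 0.038, "wx": 0, "wy": -0.006, "wz": -0.07}])

```text
time_s: 16.45
tcp_pos: [698.3, 121.1, 155.9]
tool_rot: [-0.027, -3.136, -0.004]
wrist_force: [-0.9, 0.5, 0.0]
finger_gap: 85.4
```

```bash
python3 - <<'E'
from go import *
f=robot.grab_frame('wrist'); save(f,'w11.png')
for k,z in (('castbox',40),('round_plate',4)):
    for o in robot.outline_of(k,'wrist'): print(k,o['score'],o['extent'],*wfit(f,o['pixels'],z))
go(640,118,25,3.12)
E
```

```text
castbox 0.89 [159.3, 0.5, 230.0, 24.7] [542.8  58.3] [54.5 20.7] 82.6 [537.8  58.9] 27.5
castbox 0.89 [527.9, 109.7, 559.8, 174.5] [640.  385.6] [63.3 48.3] 11.2 [639.5 394.9] 33.8
castbox 0.85 [241.4, 106.0, 304.2, 168.9] [643.1 118.8] [47.1 48.3] 89.9 [642.9 119.3] 32.2
castbox 0.75 [416.9, 46.6, 493.5, 118.8] [593.  271.6] [59.7 56.7] 55.9 [593.1 270.8] 38.3
round_plate 0.86 [212.4, 67.9, 345.1, 198.6] [648.5 123.8] [114.3 114.8] 80.0 [648.2 123.7] 58.2
t 16.6 yaw 3.12 pos [698.8 117.2 158.3] -> tx ty tz (m) [ 0.0584 -0.0006  0.1334] w [ 0.001 -0.003  0.   ] rows 2.3 q6 -1.37
```

View pics/w11.png

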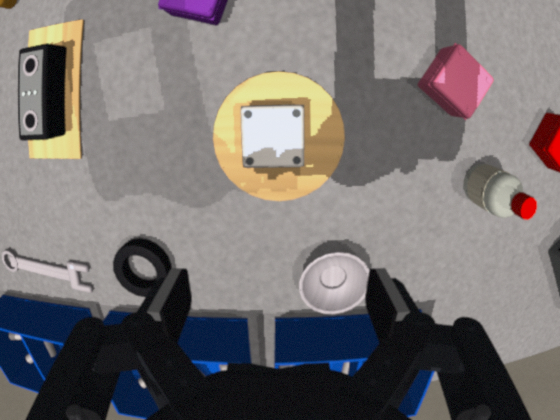

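The grey castbox with four screws is at (273,137), fitted at (643,119). Going down to grasp it.

Emit:
apply_moves(moves=[{"tx": 0.04, "ty": 0.0005, "tz": 0.02, "wx": 0, "wy": 0, "wz": 0}, {"tx": 0.0555, "ty": 0.0005, "tz": 0.05, "wx": 0, "wy": 0, "wz": 0}, {"tx": 0.0555, "ty": 0.0005, "tz": 0.08, "wx": 0, "wy": 0, "wz": -0.02}, {"tx": 0.0555, "ty": 0.0005, "tz": 0.11, "wx": 0, "wy": -0.003, "wz": -0.02}, {"tx": 0.0555, "ty": 0.0005, "tz": 0.127, "wx": 0, "wy": -0.003, "wz": -0.02}, {"tx": 0.0555, "ty": 0.0005, "tz": 0.134, "wx": 0, "wy": -0.003, "wz": -0.02}, {"tx": 0.0555, "ty": 0.0005, "tz": 0.134, "wx": 0, "wy": -0.003, "wz": -0.02}])

```text
time_s: 17.48
tcp_pos: [643.2, 118.7, 24.7]
tool_rot: [0.003, 3.141, 0.002]
wrist_force: [0.7, 0.9, -0.1]
finger_gap: 85.4
```

```bash
python3 - <<'E'
from go import *
f=robot.grab_frame('wrist'); save(f,'w12.png')
go(643,119,25,3.14)
E
```

```text
t 17.525 yaw 3.14 pos [643.8 118.9  25.4] -> tx ty tz (m) [0.0008 0.0001 0.0004] w [0.002 0.002 0.   ] rows 0.0 q6 -1.39
```

View pics/w12.png

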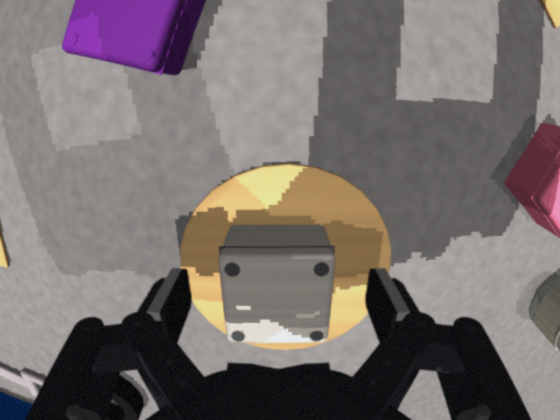

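Emit:
apply_moves(moves=[{"tx": 0, "ty": 0, "tz": 0, "wx": 0, "wy": 0, "wz": 0}, {"tx": 0, "ty": 0, "tz": 0, "wx": 0, "wy": 0, "wz": 0}, {"tx": 0, "ty": 0, "tz": 0, "wx": 0, "wy": 0, "wz": 0}, {"tx": 0, "ty": 0, "tz": 0, "wx": 0, "wy": 0, "wz": 0}, {"tx": 0, "ty": 0, "tz": 0, "wx": 0, "wy": 0, "wz": 0}, {"tx": 0, "ty": 0, "tz": 0, "wx": 0, "wy": 0, "wz": 0}, {"tx": 0, "ty": 0, "tz": 0, "wx": 0, "wy": 0, "wz": 0}], grip=0, squeeze=60)

```text
time_s: 18.4
tcp_pos: [645.1, 119.1, 26.8]
tool_rot: [0.002, 3.137, 0.003]
wrist_force: [0.1, 0.7, 5.4]
finger_gap: 46.9
```

Emit:
apply_moves(moves=[{"tx": 0, "ty": 0, "tz": -0.03, "wx": 0, "wy": 0, "wz": 0}, {"tx": 0, "ty": 0, "tz": -0.08, "wx": 0, "wy": 0, "wz": 0}, {"tx": 0, "ty": 0, "tz": -0.11, "wx": 0, "wy": 0, "wz": 0}])

```text
time_s: 18.77
tcp_pos: [644.5, 118.9, 137.8]
tool_rot: [0.002, 3.137, 0.003]
wrist_force: [1.0, 0.8, -2.2]
finger_gap: 46.8
```

```bash
python3 - <<'E'
from go import *
f=robot.grab_frame('wrist'); save(f,'w13.png'); print(robot.get_state()['finger_gap'])
go(426.3,294.6,136,3.14); go(426.3,294.6,136,2.9)
E
```

```text
46.84882923526258
t 18.825 yaw 3.14 pos [646.9 119.2 142.4] -> tx ty tz (m) [0.2209 0.1751 0.0043] w [0.002 0.011 0.   ] rows 4.5 q6 -0.96
t 18.825 yaw 3.14 pos [646.9 119.2 142.4] -> tx ty tz (m) [0.2209 0.1751 0.0043] w [0.004 0.011 0.24 ] rows 4.5 q6 -0.72
```

View pics/w13.png

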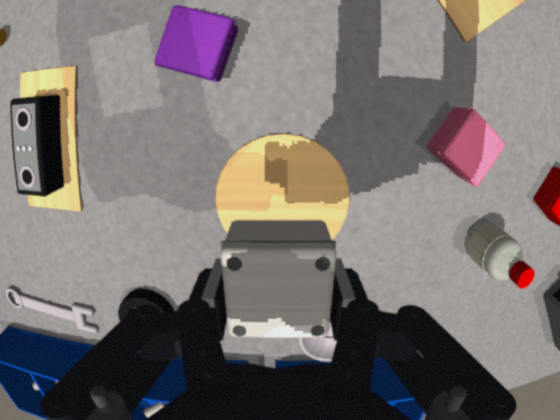

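Emit:
apply_moves(moves=[{"tx": 0.035, "ty": 0.028, "tz": 0.004, "wx": 0, "wy": 0, "wz": 0}, {"tx": 0.08, "ty": 0.063, "tz": 0.004, "wx": 0, "wy": 0, "wz": 0}, {"tx": 0.125, "ty": 0.099, "tz": 0.004, "wx": 0, "wy": 0, "wz": 0}, {"tx": 0.17, "ty": 0.135, "tz": 0.004, "wx": 0, "wy": 0, "wz": 0}, {"tx": 0.205, "ty": 0.163, "tz": 0.01, "wx": 0, "wy": 0.005, "wz": 0}, {"tx": 0.221, "ty": 0.175, "tz": 0.04, "wx": 0, "wy": 0.01, "wz": 0}, {"tx": 0.221, "ty": 0.175, "tz": 0.07, "wx": 0, "wy": 0.01, "wz": 0}, {"tx": 0.221, "ty": 0.175, "tz": 0.07, "wx": 0, "wy": 0.01, "wz": 0}])

```text
time_s: 19.82
tcp_pos: [422.5, 292.8, 66.0]
tool_rot: [-0.001, -3.133, 0.004]
wrist_force: [0.3, 0.8, -1.8]
finger_gap: 46.9
```

```bash
python3 - <<'E'
from go import *
f=robot.grab_frame('wrist'); save(f,'w14.png')
go(426.3,294.6,29,3.14)
E
```

```text
t 19.875 yaw 3.141 pos [424.6 293.5  68. ] -> tx ty tz (m) [-0.0019  0.0011  0.0389] w [-0.    -0.004  0.001] rows 0.6 q6 -0.96
```

View pics/w14.png

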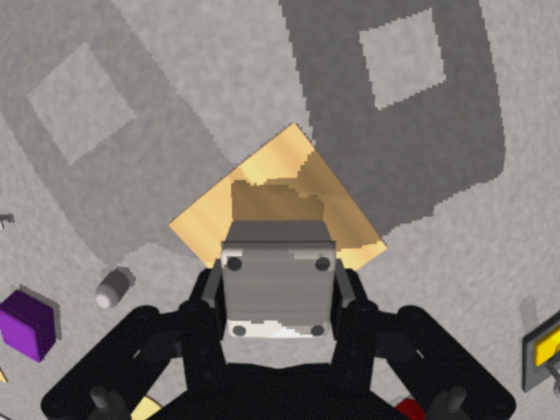

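Emit:
apply_moves(moves=[{"tx": -0.002, "ty": 0.001, "tz": 0.015, "wx": 0, "wy": -0.004, "wz": 0}, {"tx": -0.002, "ty": 0.001, "tz": 0.03, "wx": 0, "wy": -0.004, "wz": 0}, {"tx": -0.002, "ty": 0.001, "tz": 0.038, "wx": 0, "wy": -0.004, "wz": 0}, {"tx": -0.002, "ty": 0.001, "tz": 0.038, "wx": 0, "wy": -0.004, "wz": 0}])

```text
time_s: 20.38
tcp_pos: [425.8, 294.0, 29.0]
tool_rot: [-0.002, -3.14, 0.002]
wrist_force: [-0.2, 0.4, -2.7]
finger_gap: 46.7
```

```bash
python3 - <<'E'
from go import *
f=robot.grab_frame('wrist');go(426.3,294.6,27,3.14); print(robot.get_state()['wrist_force'])
E
```

```text
t 20.425 yaw 3.14 pos [426.3 294.4  29.6] -> tx ty tz (m) [0.     0.0002 0.0026] w [-0.001 -0.001  0.   ] rows 0.0 q6 -0.96
[ 0.68117674  0.73334451 -1.94249706]
```

Emit:
apply_moves(moves=[{"tx": 0, "ty": 0, "tz": 0.003, "wx": 0, "wy": 0, "wz": 0}, {"tx": 0, "ty": 0, "tz": 0.003, "wx": 0, "wy": 0, "wz": 0}])

```text
time_s: 20.68
tcp_pos: [426.7, 294.6, 27.0]
tool_rot: [0.002, 3.142, -0.0]
wrist_force: [-0.7, -0.9, -2.6]
finger_gap: 47.0
```

Emit:
apply_moves(moves=[{"tx": 0, "ty": 0, "tz": 0, "wx": 0, "wy": 0, "wz": 0}, {"tx": 0, "ty": 0, "tz": 0, "wx": 0, "wy": 0, "wz": 0}, {"tx": 0, "ty": 0, "tz": 0, "wx": 0, "wy": 0, "wz": 0}, {"tx": 0, "ty": 0, "tz": 0, "wx": 0, "wy": 0, "wz": 0}, {"tx": 0, "ty": 0, "tz": -0.02, "wx": 0, "wy": 0, "wz": 0}, {"tx": 0, "ty": 0, "tz": -0.06, "wx": 0, "wy": 0, "wz": 0}, {"tx": 0, "ty": 0, "tz": -0.12, "wx": 0, "wy": 0, "wz": 0}, {"tx": 0, "ty": 0, "tz": -0.17, "wx": 0, "wy": 0, "wz": 0}], grip=1)

```text
time_s: 21.68
tcp_pos: [426.9, 294.7, 199.1]
tool_rot: [0.002, 3.14, 0.001]
wrist_force: [0.6, 0.1, 0.6]
finger_gap: 85.3
```

```bash
python3 - <<'E'
from go import *
f=robot.grab_frame('wrist'); save(f,'w15.png')
for k,z in (('castbox',40),('square_plate',4)):
    for o in robot.outline_of(k,'wrist'): print(k,o['score'],o['extent'],*wfit(f,o['pixels'],z))
go(436,-230,200,3.14); go(436,-230,200,1.57)
E
```

```text
castbox 0.91 [65.1, 231.0, 111.4, 284.7] [507.2  73.9] [59.7 68.4] 70.7 [506.5  74.4] 43.0
castbox 0.89 [251.9, 155.4, 302.6, 215.2] [422.4 295.6] [53.6 46.8] 0.3 [422.9 295.9] 33.4
castbox 0.81 [353.2, 319.5, 378.5, 358.1] [617.5 402. ] [57.5 29.3] 24.2 [616.1 405.3] 30.1
castbox 0.67 [240.5, 291.4, 296.6, 344.1] [577.2 283.7] [57.4 64.4] 55.9 [576.2 284.5] 40.5
square_plate 0.91 [203.9, 109.8, 346.2, 241.6] [426.1 294.2] [105.8 106. ] 38.4 [425.8 294.4] 71.6
t 21.825 yaw 3.14 pos [429.2 295.9 201.2] -> tx ty tz (m) [-0.0074 -0.5259 -0.0007] w [0.004 0.008 0.   ] rows 8.4 q6 -2.05
t 21.825 yaw 3.14 pos [429.2 295.9 201.2] -> tx ty tz (m) [-0.0074 -0.5259 -0.0007] w [0.009 0.003 1.57 ] rows 8.4 q6 -0.48
```

View pics/w15.png

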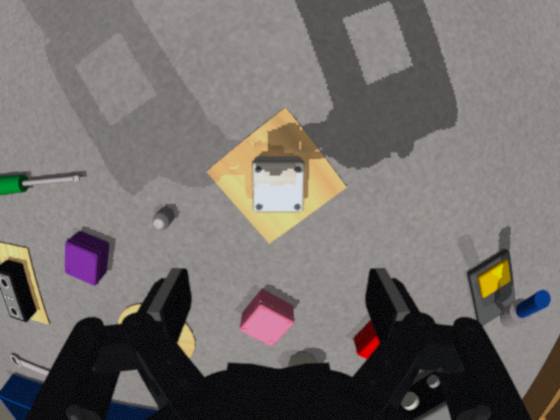

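Emit:
apply_moves(moves=[{"tx": 0, "ty": -0.04, "tz": 0, "wx": 0, "wy": 0, "wz": 0.15}, {"tx": 0, "ty": -0.1, "tz": 0, "wx": 0, "wy": 0, "wz": 0.33}, {"tx": -0.002, "ty": -0.16, "tz": 0, "wx": 0, "wy": 0, "wz": 0.51}, {"tx": -0.003, "ty": -0.22, "tz": 0, "wx": 0, "wy": 0, "wz": 0.69}, {"tx": -0.004, "ty": -0.28, "tz": 0, "wx": 0, "wy": 0, "wz": 0.87}, {"tx": -0.005, "ty": -0.34, "tz": 0, "wx": 0, "wy": 0, "wz": 1.05}, {"tx": -0.006, "ty": -0.4, "tz": 0, "wx": 0, "wy": 0, "wz": 1.23}, {"tx": -0.007, "ty": -0.46, "tz": 0, "wx": 0, "wy": 0, "wz": 1.41}])

```text
time_s: 22.82
tcp_pos: [434.2, -165.4, 197.6]
tool_rot: [2.045, 2.385, 0.012]
wrist_force: [-0.1, -0.2, 0.0]
finger_gap: 85.3
```

```bash
python3 - <<'E'
from go import *
go(436,-330,150,1.57)
E
```

```text
t 22.825 yaw 1.724 pos [ 434.2 -165.4  197.6] -> tx ty tz (m) [-0.1632 -0.0237  0.0467] w [ 0.006 -0.005  0.154] rows 2.7 q6 -0.65
```

Emit:
apply_moves(moves=[{"tx": -0.05, "ty": -0.008, "tz": 0.01, "wx": 0, "wy": 0, "wz": 0.1}, {"tx": -0.1, "ty": -0.015, "tz": 0.02, "wx": 0, "wy": 0, "wz": 0.154}, {"tx": -0.145, "ty": -0.021, "tz": 0.04, "wx": 0.005, "wy": -0.005, "wz": 0.154}, {"tx": -0.163, "ty": -0.024, "tz": 0.047, "wx": 0.005, "wy": -0.005, "wz": 0.154}, {"tx": -0.163, "ty": -0.024, "tz": 0.047, "wx": 0.005, "wy": -0.005, "wz": 0.154}])

```text
time_s: 23.45
tcp_pos: [434.5, -329.3, 147.7]
tool_rot: [-2.221, -2.216, -0.002]
wrist_force: [0.6, -0.8, -0.5]
finger_gap: 85.2
```

```bash
python3 - <<'E'
from go import *
f=robot.grab_frame('wrist'); save(f,'w16.png')
for k,z in (('tin',44),('cork_mat',4)):
    for o in robot.outline_of(k,'wrist'): print(k,o['score'],o['extent'],*wfit(f,o['pixels'],z))
go(436,-280.5,26,1.57)
E
```

```text
tin 0.91 [238.8, 110.6, 315.7, 186.4] [ 433.8 -280.7] [53.3 53.4] 47.8 [ 433.9 -280.5] 27.3
cork_mat 0.58 [208.6, 68.2, 351.6, 218.7] [ 435.4 -282. ] [130.9 116.7] 13.8 [ 435.8 -282.1] 66.1
t 23.6 yaw 1.571 pos [ 435.7 -328.4  149.7] -> tx ty tz (m) [0.0478 0.0002 0.1237] w [ 0.001 -0.001  0.001] rows 2.1 q6 -0.57
```

View pics/w16.png

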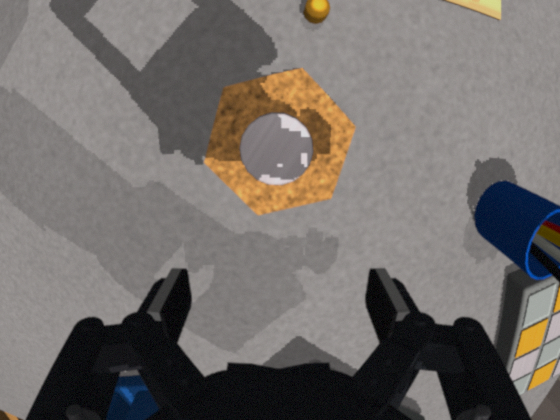

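Emit:
apply_moves(moves=[{"tx": 0.035, "ty": -0.001, "tz": 0.015, "wx": 0, "wy": 0, "wz": 0}, {"tx": 0.048, "ty": -0.001, "tz": 0.045, "wx": 0, "wy": 0, "wz": 0}, {"tx": 0.048, "ty": -0.001, "tz": 0.08, "wx": 0, "wy": 0, "wz": 0}, {"tx": 0.048, "ty": -0.001, "tz": 0.105, "wx": 0, "wy": 0, "wz": 0}, {"tx": 0.048, "ty": -0.001, "tz": 0.12, "wx": 0, "wy": 0, "wz": 0}, {"tx": 0.048, "ty": -0.001, "tz": 0.1235, "wx": 0, "wy": 0, "wz": 0}, {"tx": 0.048, "ty": -0.001, "tz": 0.1235, "wx": 0, "wy": 0, "wz": 0}])

```text
time_s: 24.48
tcp_pos: [435.5, -280.5, 27.1]
tool_rot: [2.22, 2.222, 0.002]
wrist_force: [0.3, 0.6, -0.3]
finger_gap: 85.4
```

Emit:
apply_moves(moves=[{"tx": 0, "ty": 0, "tz": 0, "wx": 0, "wy": 0, "wz": 0}, {"tx": 0, "ty": 0, "tz": 0, "wx": 0, "wy": 0, "wz": 0}, {"tx": 0, "ty": 0, "tz": 0, "wx": 0, "wy": 0, "wz": 0}, {"tx": 0, "ty": 0, "tz": 0, "wx": 0, "wy": 0, "wz": 0}, {"tx": 0, "ty": 0, "tz": 0, "wx": 0, "wy": 0, "wz": 0}, {"tx": 0, "ty": 0, "tz": 0, "wx": 0, "wy": 0, "wz": 0}, {"tx": 0, "ty": 0, "tz": 0, "wx": 0, "wy": 0, "wz": 0}], grip=0, squeeze=40)

```text
time_s: 25.35
tcp_pos: [436.1, -281.3, 28.4]
tool_rot: [2.219, 2.22, 0.002]
wrist_force: [-1.5, 0.7, 5.7]
finger_gap: 52.8
```

Emit:
apply_moves(moves=[{"tx": 0, "ty": 0, "tz": -0.03, "wx": 0, "wy": 0, "wz": 0}, {"tx": 0, "ty": 0, "tz": -0.08, "wx": 0, "wy": 0, "wz": 0}, {"tx": 0, "ty": 0, "tz": -0.11, "wx": 0, "wy": 0, "wz": 0}])

```text
time_s: 25.72
tcp_pos: [436.6, -281.8, 140.7]
tool_rot: [2.217, 2.218, 0.003]
wrist_force: [0.0, 0.5, -0.8]
finger_gap: 52.8
```

```bash
python3 - <<'E'
from go import *
f=robot.grab_frame('wrist'); save(f,'w17.png'); print(robot.get_state()['finger_gap'])
go(648.4,123.7,136,1.57)
E
```

```text
52.87132169448503
t 25.775 yaw 1.572 pos [ 438.6 -283.4  144.6] -> tx ty tz (m) [0.407  0.2101 0.0079] w [0.01  0.007 0.002] rows 7.3 q6 0.19
```

View pics/w17.png

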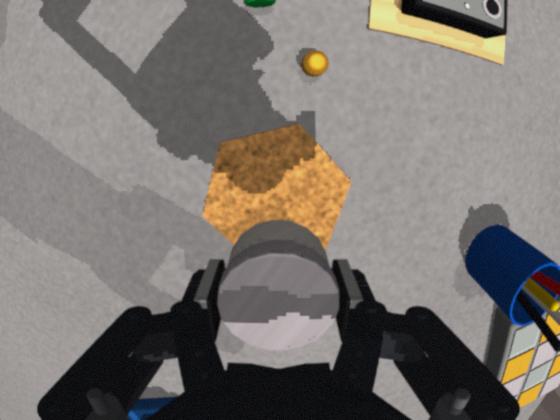

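Emit:
apply_moves(moves=[{"tx": 0.045, "ty": 0.023, "tz": 0, "wx": 0, "wy": 0, "wz": 0}, {"tx": 0.095, "ty": 0.049, "tz": 0, "wx": 0, "wy": 0, "wz": 0}, {"tx": 0.148, "ty": 0.076, "tz": 0, "wx": 0, "wy": 0, "wz": 0}, {"tx": 0.2, "ty": 0.103, "tz": 0, "wx": 0, "wy": 0, "wz": 0}, {"tx": 0.252, "ty": 0.13, "tz": 0, "wx": 0, "wy": 0, "wz": 0}, {"tx": 0.304, "ty": 0.157, "tz": 0, "wx": 0, "wy": 0, "wz": 0}, {"tx": 0.355, "ty": 0.183, "tz": 0, "wx": 0, "wy": 0, "wz": 0}, {"tx": 0.39, "ty": 0.201, "tz": 0, "wx": 0, "wy": 0, "wz": 0}])

```text
time_s: 26.78
tcp_pos: [639.4, 109.2, 142.3]
tool_rot: [2.211, 2.216, 0.002]
wrist_force: [-0.6, -0.9, -1.8]
finger_gap: 52.9
```

```bash
python3 - <<'E'
from go import *
go(648.4,123.7,70,1.57)
E
```

```text
t 26.775 yaw 1.573 pos [639.4 109.2 142.3] -> tx ty tz (m) [0.0149 0.0084 0.0723] w [0.009 0.007 0.003] rows 1.2 q6 0.19
```

Emit:
apply_moves(moves=[{"tx": 0.014, "ty": 0.0084, "tz": 0.02, "wx": 0.009, "wy": 0.007, "wz": 0}, {"tx": 0.0149, "ty": 0.0084, "tz": 0.05, "wx": 0.009, "wy": 0.007, "wz": 0}, {"tx": 0.0149, "ty": 0.0084, "tz": 0.072, "wx": 0.009, "wy": 0.007, "wz": 0}, {"tx": 0.0149, "ty": 0.0084, "tz": 0.072, "wx": 0.009, "wy": 0.007, "wz": 0}])

```text
time_s: 27.28
tcp_pos: [645.4, 123.1, 66.4]
tool_rot: [-2.216, -2.22, 0.008]
wrist_force: [-0.4, -0.0, -2.2]
finger_gap: 52.9
```

```bash
python3 - <<'E'
from go import *
f=robot.grab_frame('wrist'); save(f,'w18.png')
go(648.4,123.7,30,1.57)
E
```

```text
t 27.325 yaw 1.573 pos [647.  123.1  68.5] -> tx ty tz (m) [0.0005 0.0015 0.0385] w [-0.004 -0.     0.003] rows 0.6 q6 0.19
```

View pics/w18.png

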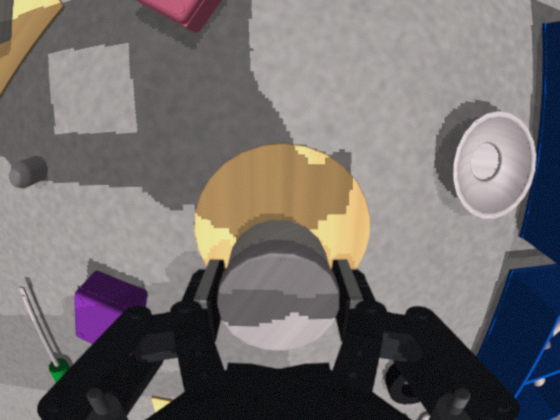

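Emit:
apply_moves(moves=[{"tx": 0.0005, "ty": 0.002, "tz": 0.015, "wx": -0.004, "wy": 0, "wz": 0}, {"tx": 0.0005, "ty": 0.002, "tz": 0.03, "wx": -0.004, "wy": 0, "wz": 0}, {"tx": 0.0005, "ty": 0.002, "tz": 0.0385, "wx": -0.004, "wy": 0, "wz": 0}, {"tx": 0.0005, "ty": 0.002, "tz": 0.0385, "wx": -0.004, "wy": 0, "wz": 0}])

```text
time_s: 27.82
tcp_pos: [648.5, 123.6, 29.3]
tool_rot: [-2.219, -2.223, 0.001]
wrist_force: [-0.1, 0.2, -1.1]
finger_gap: 52.6
```

```bash
python3 - <<'E'
from go import *
f=robot.grab_frame('wrist');go(648.4,123.7,28.2,1.57); print(robot.get_state()['wrist_force'])
E
```

```text
t 27.875 yaw 1.573 pos [648.9 123.7  29.7] -> tx ty tz (m) [ 0.     -0.0005  0.0015] w [ 0.    -0.     0.003] rows 0.0 q6 0.19
[-0.22657683 -0.14186057 -0.47373013]
```

Emit:
apply_moves(moves=[{"tx": 0, "ty": 0, "tz": 0.002, "wx": 0, "wy": 0, "wz": 0}, {"tx": 0, "ty": 0, "tz": 0.002, "wx": 0, "wy": 0, "wz": 0}])

```text
time_s: 28.12
tcp_pos: [649.5, 123.7, 28.4]
tool_rot: [2.219, 2.223, 0.002]
wrist_force: [-0.1, 0.5, 0.3]
finger_gap: 52.6
```

Emit:
apply_moves(moves=[{"tx": 0, "ty": 0, "tz": 0, "wx": 0, "wy": 0, "wz": 0}, {"tx": 0, "ty": 0, "tz": 0, "wx": 0, "wy": 0, "wz": 0}, {"tx": 0, "ty": 0, "tz": 0, "wx": 0, "wy": 0, "wz": 0}, {"tx": 0, "ty": 0, "tz": 0, "wx": 0, "wy": 0, "wz": 0}, {"tx": 0, "ty": 0, "tz": -0.02, "wx": 0, "wy": 0, "wz": 0}, {"tx": 0, "ty": 0, "tz": -0.06, "wx": 0, "wy": 0, "wz": 0}, {"tx": 0, "ty": 0, "tz": -0.12, "wx": 0, "wy": 0, "wz": 0}, {"tx": 0, "ty": 0, "tz": -0.17, "wx": 0, "wy": 0, "wz": 0}], grip=1)

```text
time_s: 29.12
tcp_pos: [650.0, 123.8, 202.6]
tool_rot: [2.217, 2.221, 0.006]
wrist_force: [0.9, -0.5, -0.6]
finger_gap: 85.3
```

```bash
python3 - <<'E'
from go import *
f=robot.grab_frame('wrist'); save(f,'w19.png')
for k,z in (('tin',44),('round_plate',4)):
    for o in robot.outline_of(k,'wrist'): print(k,o['score'],o['extent'],*wfit(f,o['pixels'],z))
go(440,60,260)
E
```

```text
tin 0.63 [249.1, 154.4, 305.7, 219.4] [650.2 126.1] [52.9 57.4] 24.4 [652.4 126.6] 29.9
round_plate 0.96 [217.5, 123.6, 330.7, 231.3] [648.5 124.4] [114.3 113.9] 44.0 [648.3 124. ] 58.5
t 29.275 yaw 1.573 pos [652.7 124.1 205.7] -> tx ty tz (m) [-0.0636 -0.2121 -0.0573] w [ 0.014 -0.001 -0.   ] rows 3.7 q6 0.13
```

View pics/w19.png

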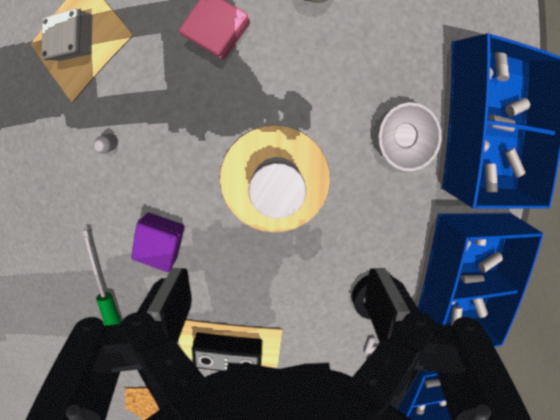

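The tin stands on the round plate, with its lid at (277,190) and the offset around 2–4 mm. I'll draw the arm back for an overall check.

Emit:
apply_moves(moves=[{"tx": -0.06, "ty": -0.02, "tz": -0.04, "wx": 0, "wy": 0, "wz": 0}, {"tx": -0.11, "ty": -0.05, "tz": -0.057, "wx": 0, "wy": 0, "wz": 0}, {"tx": -0.16, "ty": -0.09, "tz": -0.057, "wx": 0, "wy": 0, "wz": 0}, {"tx": -0.21, "ty": -0.12, "tz": -0.057, "wx": 0, "wy": 0, "wz": 0}, {"tx": -0.26, "ty": -0.15, "tz": -0.057, "wx": 0, "wy": 0, "wz": 0}, {"tx": -0.31, "ty": -0.18, "tz": -0.057, "wx": 0, "wy": 0, "wz": 0}, {"tx": -0.36, "ty": -0.2, "tz": -0.057, "wx": 0, "wy": 0, "wz": 0}, {"tx": -0.41, "ty": -0.22, "tz": -0.057, "wx": 0, "wy": 0, "wz": 0}])

```text
time_s: 30.28
tcp_pos: [431.1, -287.4, 258.5]
tool_rot: [2.214, 2.218, 0.016]
wrist_force: [0.8, -0.1, -0.2]
finger_gap: 85.7
```

```bash
python3 - <<'E'
from fit import *
f=robot.grab_frame('top'); save(f,'top1.png')
for k,z in (('tin',44),('castbox',40),('tester',38),('round_plate',4),('square_plate',4),('oblong_plate',4),('screwdriver',13),('tape_roll',19),('glue_bottle',85)):
    for o in robot.outline_of(k,'top')[:4]: print(k,round(o['score'],2),*rect(f,o['pixels'],z))
print(robot.get_state()['time_s'],robot.get_state()['joint_velocities'].round(3))
E
```

```text
tin 0.84 [644.6 124.3] [51.5 56.9] 88.8 [644.8 124.1] 29.5
tin 0.52 [761.1 -17.7] [56.8 60.7] 88.1 [761.4 -17.8] 31.5
castbox 0.87 [631.9 421. ] [55.9 47.9] 58.2 [631.9 421. ] 33.3
castbox 0.68 [421.4 292.6] [53.6 45. ] 88.4 [423.3 293.1] 31.7
castbox 0.68 [587.6 278.3] [55.3 48.7] 55.1 [587.4 278.7] 31.9
castbox 0.64 [514.   60.3] [46.8 48. ] 70.1 [513.5  60. ] 31.4
tester 0.67 [ 581.4 -100.1] [43.7 91.6] 82.9 [580.4 -99.8] 47.9
tester 0.18 [685.5 330.1] [60.7 42.2] 61.7 [683.7 331. ] 30.6
round_plate 0.61 [646.3 124.8] [114.6 113.1] 88.2 [645.5 124.9] 58.4
square_plate 0.91 [422.6 295.4] [105.9 105.7] 38.0 [422.6 296.6] 71.8
oblong_plate 0.88 [ 581.8 -102. ] [ 77.  142.6] 87.1 [ 582.  -104.2] 76.6
screwdriver 0.96 [418.5 -62.1] [ 28.4 115.4] 0.8 [422.8 -62. ] 57.9
tape_roll 0.62 [768.2 -17.7] [55.9 62.3] 88.1 [768.2 -17.7] 31.7
tape_roll 0.4 [421.1 298.5] [55.1 48.3] 88.4 [422. 299.] 34.2
glue_bottle 0.77 [676.  316.4] [50.8 39.4] 44.5 [677.5 315.1] 26.3
30.775 [-0.002  0.    -0.003 -0.001  0.001 -0.002]
```

View pics/top1.png

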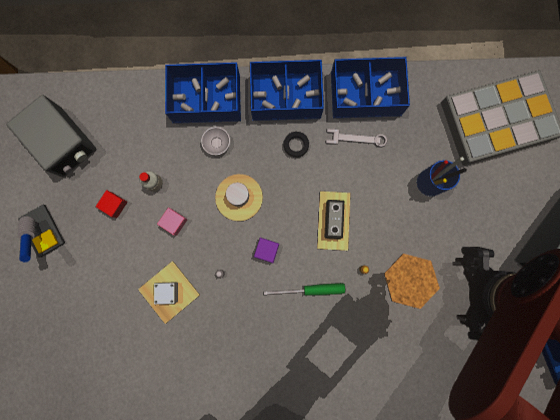

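All three stand on their own plates, within about 4 mm in the same view, and the loose items are at their original pixels: tape (296,145), bottle (149,181), driver (264–345, 290). Handing in.

```bash
python3 -c "
from workcell import robot
print(robot.close_job())"
```

```text
the job is handed in; nothing more can be done
None
```

The swap is finished and handed in at about 31 s of the 96 s allowed; the hand-in reports no verdict. I moved the tin to the cork mat, the tester to the oblong plate, the castbox to the square plate, and the tin to the round plate.

- **Placing:** The last wrist and top views show each piece upright and released. Each is within about 2–4 mm of its plate's centre, against the 15 mm limit. The tester lies within about 0.07 rad of the plate's length, against the 0.3 rad limit.
- **Arm:** It was retracted and touching nothing when I handed in.
- **Loose items:** The tape roll, glue bottle and screwdriver look unmoved. The network's last outline of the screwdriver missed its shaft (115 mm long instead of 186 mm), so I judged that one by the picture, where its ends sit at their original pixels.
- **Disagreements:** The three cameras disagreed by 3–7 mm on absolute positions, so I worked from the wrist camera and compared each piece with its plate in the same view. The networks also matched the red, pink and purple boxes as castboxes; I ruled those out by eye.

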